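# Fit the tall bottle seat on the bench capper and hold it home

## Task

I am changing the bench crown capper over to short bottles: take the tall white bottle seat, keep it upright, and put it on the spigot of the capper - the pin disappears under the seat and stands somewhere along the slot in the red foot, so slide the seat along the slot until it drops over the pin. Then press the seat down against the sprung collar until it is fully home on the steel slide plate, and finish while still holding it pressed down there, so that I can tighten its grub screw. Leave the low black seat, the four loose brown bottles, the bowl of caps and the hex key where they are.

Things in the scene. Friction and masses are not known exactly. Their poses are not given: they have to be found in the camera images.
- tall_seat_mid (a point): The tall bottle seat: turned white plastic cylinder, 52 mm in diameter (lowest 26 mm: 50 mm), 60 mm tall, grey disc in its closed top, about 0.17 kg. This point: its centre, 30 mm above the flat underside; z up its axis. A blind bore in the middle of the underside, 14 mm in diameter, 26 mm deep, goes over the pin. Starts upright on the bamboo board (top 18 mm above the table).
- capper: The bench crown capper, fixed on the board. Origin: centre of its red octagonal foot (170 mm across, 24 mm thick), at the underside. x runs along the slot in the foot, towards the steel column (35 mm thick, 440 mm tall, axis at x = 115 mm); z is up. The capper's head is turned aside beyond the column, away from the foot.
- slot_mid (a point): Middle of the capper's slot, at the top of the steel slide plate (34 mm above the capper's origin; axes as the capper). The plate, 76 x 64 mm, carries pin and collar; together they are set anywhere from x = -12 to +12 mm from here along the slot, at y = 0. That place differs each time and is not reported: look or feel for it. Fully home, the seat's underside is at this height.
- pin_line (a point): 18 mm above slot_mid, at the height of the tip of the pin (but not its place along the slot). The pin: upright, brass, 10 mm in diameter, its last 5 mm tapered to 4 mm at the tip. A seat riding on the tip has its underside at this height; once over the pin it drops 12 mm until it rests on the collar, then is pressed down 6 mm more.
- collar (a joint): The sprung lift-off collar, a black disc 40 mm in diameter round the foot of the pin: how far it is pressed down (m). 0 = up, its top 6 mm above the slide plate (40 mm above the capper's origin); 0.006 = flush with the plate, the seat fully home. The spring starts at 4 N and needs 10 N at 0.006, and lifts the seat again if it is let go.
- low_seat_mid (a point): The low bottle seat, not wanted now: a black plastic cylinder 52 mm in diameter, 36 mm tall, loose on the board. This point is its centre, 18 mm up. Leave it.
- bottle1: Empty brown glass bottle, 61 mm in diameter, 228 mm tall, loose and upright on the board. Origin: centre of its underside. Leave it.
- bottle2: A second bottle like bottle1. Leave it.
- bottle3: A third bottle like bottle1. Leave it.
- bottle4: A fourth bottle like bottle1. Leave it.
- cap_bowl: Loose steel bowl of crown caps on the table, 180 mm across, 55 mm high. Origin: centre of its underside. Leave it.
- hex_key: Loose L-shaped hex key lying on the table, 105 mm long, 6 mm thick. Origin: under the middle of it. Leave it.
Things that resemble listed ones, but are neither listed nor needed, are in the scene too. Leave any purple look-alike of the part that bears tall_seat_mid alone.

How it is judged:
By the outcome, as a careful person would: the job done as asked, in the order asked, and still so for the second after the job is handed in, while the arm keeps its last pose, push and grip.
It also fails if it takes over 56 s, if anything falls off the work surface, if the arm or the gripper's body presses on something with over 40 N, if the wrist force passes 120 N, or if a joint passes its speed limit or range.

## Robot

A 6-joint arm with a two-finger parallel gripper is mounted at the origin on the work surface. World frame = base frame: x ahead of the robot, y to its left, z up, the work surface at z = 0. Lengths are in mm, angles in degrees, forces in N, time in s.
With the tool pointing down it reaches from about 300 to 850 mm from the base axis. Payload 4.2 kg.
Tool frame: the origin (TCP) lies at the very end of the fingers, on their centre line; the grasp point (between the pads) lies 19 mm behind it (env.grip_depth is the distance from the TCP to the grasp point, in mm); z points along the fingers, y is the line along which they close (so a half turn about z gives the same grasp; the last joint's range is limited). The gripper opens to 91 mm and grips with 3 to 60 N. Pads are 32 mm wide; open, the fingers measure 118 mm over their backs; the gripper's body (76 mm by 178 mm) begins 60 mm behind the grasp point.
Start: joints at [64.916, 18.312, 89.639, -0, 72.044, -1.146], TCP at [233.311, 525.556, 213.976] pointing down, gripper open.
Joint ranges: [-177.97, 177.97], [-48.28, 115.42], [12.27, 149.76], [-77.06, 257.06], [2.81, 150.46], [-146.56, 146.56]. Speed limits (degrees/s): [147.25, 147.25, 180, 180, 180, 180].

## Interface

Orientations are given as [roll, pitch, yaw] about the fixed x, y, z axes, in that order (R = Rz(yaw) Ry(pitch) Rx(roll)).
In Python, from workcell import env, cams gives the robot as it stands.
- The arm moves only by the tool apply_moves, never from a script. Its argument "deltas" is a list of rows, each a list of 5 numbers: the shift along the tool's x, y, z in m, then the turn about the tool's z in rad, then the opening, from -1 (shut) to 1 (fully open), so that 0 is half open. In form: [[tx, ty, tz, roll, gripper], ...]. A call has 1 to 5 rows; each row is the pose to reach, as a shift and turn from the pose commanded when the call began, along the tool's axes at that moment; what a row does not reach only later rows make up. A row lasts 1/10 s, in which the tool goes at most 50 mm and 8.59 degrees, less where a joint would pass 70% of its speed; a pose out of reach is approached as far as the arm can. A call with a gripper value outside its range is refused whole. The fingers move at their own pace and stop on an object; "grip_force" is the grip in N (left out, the last holds). Time passes only in rows, so rows that repeat a pose let the fingers close. It gives the time, the measured TCP pose, the force, the opening and the grip force at its end, in the units of the state.
- env.state(): the state, without advancing time (a new reading comes with each control period).
- cams.grab_frame(name): name is "scene" or "side" or "wrist"; returns the picture (420x560x3 uint8, blue, green, red); there is no depth.
- cams.get_calibration(name): a dict with "mtx" (3x3 intrinsics, pixels), "k1" (the pictures are not rectified: a ray, as slopes to the right and down, at radius r is drawn at 1 + k1 r^2 times it, then the intrinsics apply), "eye" and "attitude" of the camera in the world; the wrist camera has in their place "tool_from_camera" (4x4, takes a point from camera to tool coordinates, whose origin is the TCP and whose axes are the flange's). Camera axes: x right, y down, z forward; pixel columns grow to the right and rows downward; lengths in mm; the calibration is good to about 2 mm. A picture is of the moment at which its call begins: read the wrist's pose just before it. get_calibration takes no time and is no camera call.
- env.job_done(): hands the job in; it is judged then, once.
The state is a dict: "time_s": time; "qpos": joint angles; "qvel": joint speeds; "effort": joint torques, N m; "ee_pos": TCP position; "ee_rot": TCP orientation; "force": force on the tool from outside, world axes, zero at the start; "torque": the same for the moment, N m; "gripper_width": finger opening in mm; "gripper_force": force on a finger pad.
Only numpy, scipy, OpenCV 4.12 (cv2) and the standard library are available. Lean on these libraries where they do the work, as an engineer would, in place of code of your own. Each camera call takes 0.05 s, during which the arm holds its last target. There are 200 camera calls.

## Working session

There is one attempt and no reset: what is moved stays moved. The work goes in short steps, Python scripts to look and compute and a tool call to move; the robot and the scene stay as the last step left them, time stands still between calls to the robot, and variables do not carry over. Pictures are saved under pics/ and viewed, at most 10 in all, crops included, and the job is handed in when it is done.

Besides the shell and the picture viewer there is one more tool, called after "Emit:" as name(argument=value, ...), one argument or row to a line, values as JSON. apply_moves: Moves the arm, as the interface text tells. Its arguments: {"type":"object","properties":{"deltas":{"type":"array"},"grip_force":{"type":"number"}},"required":["deltas"]}

```bash
mkdir -p pics; python3 - <<'E'
from workcell import env,cams
import cv2
for n in ("scene","side"):
    cv2.imwrite(f"pics/{n}0.png",cams.grab_frame(n)); print(n,cams.get_calibration(n))
print(cams.get_calibration("wrist")); print(env.state())
E
```

```text
scene {'mtx': array([[491.71217915,   0.        , 275.71992376],
       [  0.        , 491.71217915, 220.32792003],
       [  0.        ,   0.        ,   1.        ]]), 'k1': 0.021740997953212847, 'eye': array([1317.39208188,  805.80171905,  916.51608736]), 'attitude': array([-128.17562242,   -0.56648837,  137.0748801 ])}
side {'mtx': array([[512.30914124,   0.        , 273.72810119],
       [  0.        , 512.30914124, 206.1686814 ],
       [  0.        ,   0.        ,   1.        ]]), 'k1': -0.08163196800816613, 'eye': array([  -75.35160242, -1010.23577627,   796.68080372]), 'attitude': array([-120.19198833,   -0.52067366,  -30.47547898])}
{'mtx': array([[316.94891047,   0.        , 276.35217552],
       [  0.        , 316.94891047, 212.62158379],
       [  0.        ,   0.        ,   1.        ]]), 'k1': -0.05235154340372452, 'tool_from_camera': array([[-5.22034510e-04, -9.71466949e-01, -2.37174397e-01,
         6.62175046e+01],
       [ 9.99999526e-01, -3.12227941e-04, -9.22170099e-04,
         7.69014760e-01],
       [ 8.21805299e-04, -2.37174766e-01,  9.71466651e-01,
        -1.69732519e+02],
       [ 0.00000000e+00,  0.00000000e+00,  0.00000000e+00,
         1.00000000e+00]])}
{'time_s': 0.1, 'qpos': array([ 6.49161826e+01,  1.83472867e+01,  8.96986112e+01, -2.61771802e-03,
        7.20424500e+01, -1.14486012e+00]), 'qvel': array([ 0.03300741, -0.09390008, -0.15653536,  0.05753548, -0.1058854 ,
       -0.02589939]), 'effort': array([ 2.07263925e-03, -4.13332164e+01, -2.32510328e+01,  7.28254742e-02,
        4.22301551e-02, -4.97840097e-05]), 'ee_pos': array([233.13119942, 525.13979427, 213.21672604]), 'ee_rot': array([-1.79911620e+02,  7.23239908e-04,  1.56061852e+02]), 'force': array([ 0.6151489 ,  0.19517839, -0.20384154]), 'torque': array([-0.01667746,  0.03077086,  0.01338748]), 'gripper_force': 0.0, 'gripper_width': 90.86924586489613}
```

View pics/scene0.png

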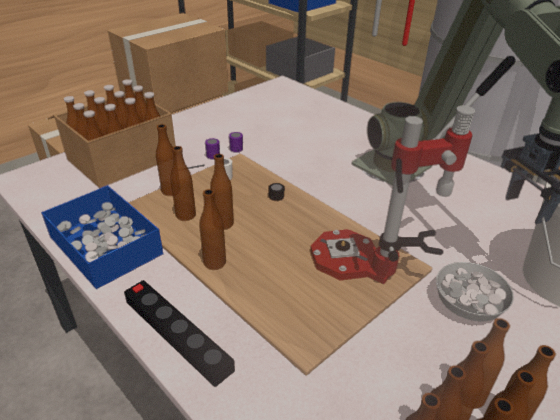

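View pics/side0.png

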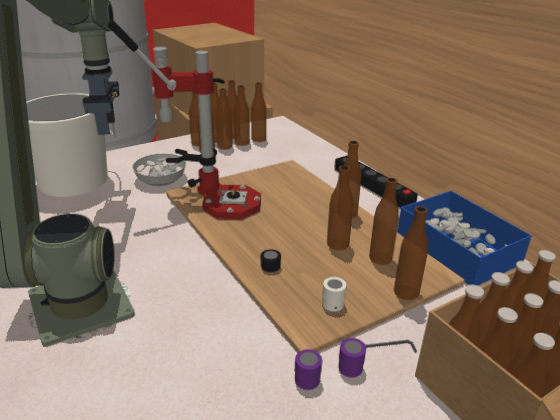

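```bash
cat > h.py <<'E'
import numpy as np, cv2
from scipy.spatial.transform import Rotation as R
from workcell import env,cams
def pose(n,st=None):
    c=cams.get_calibration(n)
    if n!="wrist": return c,R.from_euler('xyz',c["attitude"],degrees=True).as_matrix(),np.array(c["eye"])
    st=st or env.state(); Rt=R.from_euler('xyz',st["ee_rot"],degrees=True).as_matrix(); T=c["tool_from_camera"]
    return c,Rt@T[:3,:3],Rt@T[:3,3]+st["ee_pos"]
def w(n,uv,z,st=None):
    c,Rm,e=pose(n,st); s=(np.array(uv)-c["mtx"][:2,2])/c["mtx"][0,0]
    q=s.copy()
    for _ in range(20): q=s/(1+c["k1"]*(q@q))
    d=Rm@[*q,1]; return (e+d*(z-e[2])/d[2]).round(1)
def px(n,P,st=None):
    c,Rm,e=pose(n,st); p=Rm.T@(np.array(P)-e); q=p[:2]/p[2]
    return (q*(1+c["k1"]*q@q)*c["mtx"][0,0]+c["mtx"][:2,2]).round(1)
E
python3 - <<'E'
from h import *
a=cv2.imread("pics/side0.png");b=cv2.imread("pics/scene0.png")
def cr(i,x,y,ww,hh,k): return cv2.resize(i[y:y+hh,x:x+ww],None,fx=k,fy=k,interpolation=cv2.INTER_CUBIC)
o=np.zeros((600,800,3),np.uint8)
o[:300,:400]=cr(a,190,165,80,60,5)     # side capper
o[:300,400:]=cr(b,300,215,100,75,4)    # scene capper
o[300:,:400]=cr(a,300,260,80,60,5)     # seat side
o[300:,400:]=cr(b,200,130,100,75,4)
cv2.imwrite("pics/c1.png",o)
E
```

```text
(no output)
```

View pics/c1.png

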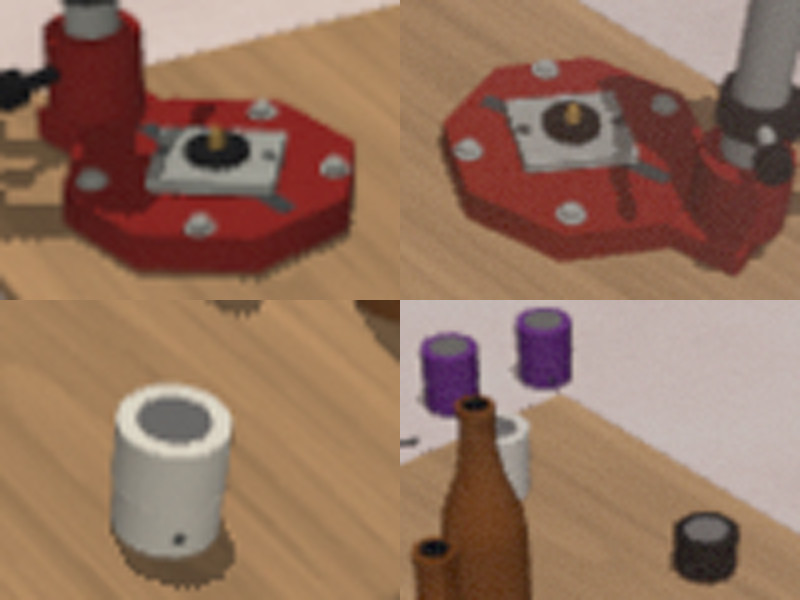

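The crop shows the white seat's top at side (334.6,283.6), and the pin tip at side (233.4,190.6) and scene (343,241). The slot ends and four bolts are also visible.

```bash
python3 - <<'E'
from h import *
S=lambda x,y:(190+x/5,165+y/5); C=lambda x,y:(300+(x-400)/4,215+y/4)
print("seat",w("side",(334.6,283.6),78))
print("seat base", w("side",(300+165/5,260+(530-300)/5),18))
print("pin",w("side",S(217,128),70),w("scene",C(572,104),70))
print("slot side",w("side",S(148,128),42),w("side",S(284,206),42))
print("slot scene",w("scene",C(488,100),42),w("scene",C(664,177),42))
b=[w("side",S(*p),46) for p in((92,178),(200,222),(335,163),(263,106))];print("bolts side",b,np.mean(b,0))
b=[w("scene",C(*p),46) for p in((545,67),(467,149),(571,211),(664,103))];print("bolts scene",b,np.mean(b,0))
print("plate side",np.mean([w("side",S(*p),52) for p in((163,123),(287,132),(270,190),(150,184))],0))
print("plate scene",np.mean([w("scene",C(*p),52) for p in((506,98),(612,94),(636,160),(524,168))],0))
for n,p in(("bottleA",(341,248)),("B",(383,262)),("C",(409,297)),("D",(350,215)),("low",(271,268))): print(n,w("side",p,18))
E
```

```text
seat [ 500.9 -310.8   78. ]
seat base [ 497.8 -316.1   18. ]
pin [506.2 201.4  70. ] [506.3 207.7  70. ]
slot side [491.5 269.1  42. ] [519.8 143.   42. ]
slot scene [518.9 146.3  42. ] [490.7 276.8  42. ]
bolts side [array([433. , 222.3,  46. ]), array([466. , 144.5,  46. ]), array([567.2, 167.1,  46. ]), array([563.3, 253.1,  46. ])] [507.375 196.75   46.   ]
bolts scene [array([467.1, 151.9,  46. ]), array([569.7, 174.1,  46. ]), array([563.6, 259.5,  46. ]), array([436. , 232.2,  46. ])] [509.1   204.425  46.   ]
plate side [504.775 199.175  52.   ]
plate scene [510.   210.85  52.  ]
bottleA [ 653.  -139.4   18. ]
B [ 708.9 -244.    18. ]
C [ 670.5 -380.9   18. ]
D [778.9 -16.   18. ]
low [ 447.4 -122.5   18. ]
```

```bash
cat >> h.py <<'E'
def tri(a,b):
    r=[]
    for n,uv in(("side",a),("scene",b)):
        e=pose(n)[2]; d=w(n,uv,0)-e; r.append((e,d/np.linalg.norm(d)))
    (e1,d1),(e2,d2)=r; t=np.linalg.lstsq(np.stack([d1,-d2],1),e2-e1,rcond=None)[0]
    p,q=e1+t[0]*d1,e2+t[1]*d2; return ((p+q)/2).round(),np.linalg.norm(p-q).round()
def go(P,yaw=None,prev=None):
    "tool-frame delta (m, rad) from the measured pose to TCP P (mm), yaw (deg)"
    s=env.state(); p=s["ee_pos"]; y=s["ee_rot"][2]
    if prev is not None: p,y=prev
    Rm=R.from_euler('xyz',[180,0,y],degrees=True).as_matrix()
    d=Rm.T@(np.array(P)-p)/1000
    print(d.round(4), 0 if yaw is None else round(-np.radians((yaw-y+180)%360-180),3))
E
python3 - <<'E'
from h import *
print("column top",tri((202,53),(410,122)))
print("lever knob",tri((110,25),(512,62)),"lever base",tri((171,83),(480,95)))
print("ram bottom",tri((165,118),(446,190)),"ram top",tri((160,50),(466,112)))
print("clamp knob",tri((172,156),(432,240)),"hub", tri((196,187),(0,0))if 0 else "")
print(px("side",[483,312,18]),px("scene",[483,312,18]))
s=([233,525,214],156.06)
go([233,330,214],None,s)
E
```

```text
column top (array([483., 323., 453.]), np.float64(3.0))
lever knob (array([256., 398., 540.]), np.float64(0.0)) lever base (array([353., 352., 431.]), np.float64(129.0))
ram bottom (array([377., 385., 263.]), np.float64(4.0)) ram top (array([382., 385., 462.]), np.float64(3.0))
clamp knob (array([394., 396., 129.]), np.float64(5.0)) hub 
[211.7 192.3] [377.3 271.4]
[-0.0791 -0.1782 -0.    ] 0
```

```bash
python3 - <<'E'
from h import *
go([140,310,214],None,([233.3,525.6,214],156.06))
E
```

```text
[-0.0022 -0.2349 -0.    ] 0
```

Emit:
apply_moves(
  deltas=[
    [0,-0.06,0,0,1],
    [0,-0.12,0,0,1],
    [0,-0.18,0,0,1],
    [0,-0.235,0,0,1],
    [0,-0.235,0,0,1],
  ],
)

```text
time_s: 0.6
ee_pos: [136.4, 307.4, 213.2]
ee_rot: [-179.9, -0.0, 156.1]
force: [0.3, 0.1, 0.7]
gripper_width: 91.1
gripper_force: 0.0
```

```bash
python3 - <<'E'
from h import *
s=(np.array([138.,311,214]),156.06)
for i,p in enumerate([(175,282),(211,253),(243,218),(270,180),(292,140)]): go([*p,214],156.06-8.4*(i+1),s)
print()
s=(np.array([292.,140,214]),114.06)
for i,p in enumerate([(310,100),(335,60),(355,16),(372,-30),(387,-75)]): go([*p,214],114.06-6*(i+1),s)
print()
s=(np.array([387.,-75,214]),84.06)
for i,p in enumerate([(397,-122),(410,-168),(425,-210),(436,-250),(436,-312)]): go([*p,250],84.06,s)
E
```

```text
[-0.0456 -0.0115 -0.    ] 0.147
[-0.0903 -0.0234 -0.    ] 0.293
[-0.1337 -0.0424 -0.    ] 0.44
[-0.1738 -0.0662 -0.    ] 0.586
[-0.2101 -0.0938 -0.    ] 0.733

[-0.0439  0.0001  0.    ] 0.105
[-0.0906  0.0066  0.    ] 0.209
[-0.1389  0.007   0.    ] 0.314
[-0.1878  0.0037  0.    ] 0.419
[-0.2351 -0.0009 -0.    ] 0.524

[-0.0457  0.0148 -0.036 ] -0.0
[-0.0901  0.0325 -0.036 ] -0.0
[-0.1303  0.0518 -0.036 ] -0.0
[-0.169   0.0668 -0.036 ] -0.0
[-0.2307  0.0733 -0.036 ] -0.0
```

Emit:
apply_moves(
  deltas=[
    [-0.046,-0.012,0,0.147,1],
    [-0.09,-0.023,0,0.293,1],
    [-0.134,-0.042,0,0.44,1],
    [-0.174,-0.066,0,0.586,1],
    [-0.21,-0.094,0,0.733,1],
  ],
)

```text
time_s: 1.1
ee_pos: [292.8, 138.1, 214.0]
ee_rot: [180.0, 0.0, 113.7]
force: [0.8, 0.1, -1.8]
gripper_width: 91.3
gripper_force: 0.0
```

Emit:
apply_moves(
  deltas=[
    [-0.044,0,0,0.105,1],
    [-0.09,0.007,0,0.21,1],
    [-0.139,0.007,0,0.314,1],
    [-0.188,0.004,0,0.419,1],
    [-0.235,0,0,0.524,1],
  ],
)

```text
time_s: 1.6
ee_pos: [387.8, -77.1, 213.8]
ee_rot: [180.0, -0.0, 83.7]
force: [0.5, 0.0, -0.4]
gripper_width: 91.0
gripper_force: 0.0
```

Emit:
apply_moves(
  deltas=[
    [-0.046,0.015,0,0,1],
    [-0.09,0.032,0,0,1],
    [-0.13,0.052,0,0,1],
    [-0.169,0.067,0,0,1],
    [-0.2,0.1,0,0,1],
  ],
)

```text
time_s: 2.1
ee_pos: [464.9, -286.3, 213.6]
ee_rot: [-179.9, -0.0, 83.9]
force: [1.5, -0.7, 0.1]
gripper_width: 91.3
gripper_force: 0.0
```

```bash
python3 - <<'E'
from h import *
s=env.state(); im=cams.grab_frame("wrist"); cv2.imwrite("pics/w1.png",im)
print(px("wrist",[499,-312,78],s), s["ee_pos"])
g=cv2.cvtColor(im,cv2.COLOR_BGR2HSV)
m=((g[...,1]<60)&(g[...,2]>150)).astype(np.uint8)
n,l,st,c=cv2.connectedComponentsWithStats(m)
for i in range(1,n):
    if st[i,4]>500: print(st[i],c[i])
E
```

```text
[312.8 226.4] [ 464.92095488 -286.31953518  213.63280911]
[    0     0   195   242 33731] [100.38190389 108.99285524]
[290 198  51  44 872] [314.07454128 216.53899083]
[ 283  292   89   27 1621] [327.76681061 306.12029611]
```

View pics/w1.png

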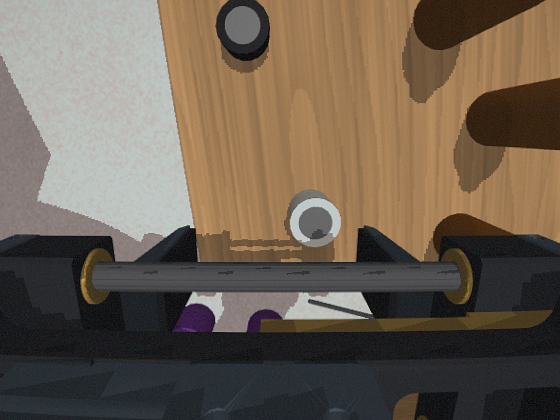

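The wrist view shows the seat's top ring centred at about (315,221), between the finger lines and clear of everything.

```bash
python3 - <<'E'
from h import *
im=cv2.imread("pics/w1.png"); s=env.state()
hsv=cv2.cvtColor(im,cv2.COLOR_BGR2HSV); m=((hsv[...,1]<40)&(hsv[...,2]>80))[180:258,270:355].astype(np.uint8)
m=cv2.morphologyEx(m,cv2.MORPH_OPEN,np.ones((3,3)))
P=np.argwhere((hsv[...,1]<60)&(hsv[...,2]>170)); P=P[(P[:,0]>180)&(P[:,0]<258)&(P[:,1]>280)&(P[:,1]<350)][:,::-1].astype(np.float32)
c,r=cv2.minEnclosingCircle(P); print(c,r)
print(w("wrist",(315,221),78,s),w("wrist",c,78,s), w("wrist",(341,221),78,s))
P=w("wrist",(315,221),78,s); go([*P[:2],125],83.9)
E
```

```text
(315.2103576660156, 222.0387420654297) 25.392932891845703
[ 508.6 -312.7   78. ] [ 508.7 -313.8   78. ] [ 534.5 -315.5   78. ]
[-0.0168  0.0395  0.0878] -0.001
```

```bash
python3 - <<'E'
from h import *
s=env.state(); print(s["ee_pos"],s["ee_rot"])
o={"ee_pos":np.array([464.92,-286.32,213.63]),"ee_rot":[-179.9,0,83.9]}
P=w("wrist",(315.2,221.8),78,o); print(P,w("wrist",(341,221),78,o)); go([*P[:2],100],83.9)
im=cams.grab_frame("wrist"); hsv=cv2.cvtColor(im,cv2.COLOR_BGR2HSV)
Q=np.argwhere((hsv[...,1]<60)&(hsv[...,2]>170)); Q=Q[(Q[:,0]>180)&(Q[:,0]<258)&(Q[:,1]>270)&(Q[:,1]<350)][:,::-1].astype(np.float32)
c,r=cv2.minEnclosingCircle(Q); print(c,r,w("wrist",c,78,s))
E
```

```text
[ 471.09344835 -291.72701581  212.82405074] [179.71470535   0.25938102  83.86155866]
[ 501.8 -307.5   78. ] [ 527.5 -309.5   78. ]
[-0.0124  0.0322  0.1128] -0.001
(307.96014404296875, 217.31884765625) 25.598621368408203 [ 501.9 -308.1   78. ]
```

Emit:
apply_moves(
  deltas=[
    [-0.006,0.016,0.03,0,1],
    [-0.012,0.032,0.06,0,1],
    [-0.0125,0.032,0.1,0,1],
    [-0.0125,0.032,0.11,0,1],
    [-0.0125,0.032,0.11,0,1],
  ],
)

```text
time_s: 2.7
ee_pos: [495.4, -298.7, 102.4]
ee_rot: [-179.8, -0.1, 84.1]
force: [0.0, -0.5, 0.3]
gripper_width: 91.4
gripper_force: 0.0
```

```bash
python3 - <<'E'
from h import *
s=env.state(); print(s["ee_pos"],s["ee_rot"])
im=cams.grab_frame("wrist"); cv2.imwrite("pics/w2.png",im); hsv=cv2.cvtColor(im,cv2.COLOR_BGR2HSV)
m=((hsv[...,1]<60)&(hsv[...,2]>170)).astype(np.uint8)
u,v=px("wrist",[501.9,-308,78],s);print(u,v)
m[:int(v)-45]=0;m[int(v)+45:]=0;m[:,:int(u)-45]=0;m[:,int(u)+45:]=0
c,r=cv2.minEnclosingCircle(np.argwhere(m)[:,::-1].astype(np.float32)); print(c,r,w("wrist",c,78,s)); go([501.9,-308,46],83.9)
E
```

```text
[ 495.38293951 -298.72903801  102.42346283] [-1.79754222e+02 -1.31139426e-01  8.40585317e+01]
287.4 254.5
(287.0, 253.53846740722656) 38.725730895996094 [ 501.7 -307.3   78. ]
[-0.0078  0.0061  0.0583] 0.003
```

Emit:
apply_moves(
  deltas=[
    [-0.0085,0.006,0,0,1],
    [-0.0085,0.006,0.02,0,1],
    [-0.0085,0.006,0.045,0,1],
    [-0.0085,0.006,0.057,0,1],
    [-0.0085,0.006,0.057,0,1],
  ],
)

```text
time_s: 3.25
ee_pos: [501.7, -309.2, 46.6]
ee_rot: [-179.9, -0.0, 84.0]
force: [-0.6, -0.4, -0.2]
gripper_width: 91.1
gripper_force: 0.0
```

```bash
python3 - <<'E'
from h import *
s=env.state(); print(s["ee_pos"],s["ee_rot"],s["force"]); go([501.8,-308,45],84)
E
```

```text
[ 501.70281456 -309.15341765   46.61080527] [-1.79942042e+02 -3.05365535e-02  8.40347335e+01] [-0.61034477 -0.40978647 -0.20284925]
[ 0.0012 -0.      0.0016] 0.001
```

Centred within a millimetre or so. Grip, then lift.

Emit:
apply_moves(
  deltas=[
    [0,0,0,0,-1],
    [0,0,0,0,-1],
    [0,0,0,0,-1],
    [0,0,0,0,-1],
    [0,0,0,0,-1],
  ],
  grip_force=35,
)

```text
time_s: 3.75
ee_pos: [502.0, -309.1, 47.3]
ee_rot: [180.0, 0.0, 84.0]
force: [-0.4, -0.4, 0.3]
gripper_width: 54.1
gripper_force: 0.0
```

Emit:
apply_moves(
  deltas=[
    [0,0,-0.01,0,-1],
    [0,0,-0.03,0,-1],
    [0,0,-0.06,0,-1],
    [0,0,-0.1,0,-1],
    [0,0,-0.1,0,-1],
  ],
)

```text
time_s: 4.25
ee_pos: [504.9, -311.0, 153.1]
ee_rot: [179.4, 0.3, 84.0]
force: [0.4, -1.0, -2.1]
gripper_width: 51.5
gripper_force: 35.0
```

```bash
python3 - <<'E'
from h import *
s=env.state(); print(s["ee_pos"],s["ee_rot"],s["force"],s["gripper_width"],s["gripper_force"])
a=cams.grab_frame("wrist"); b=cams.grab_frame("side")
u,v=px("side",s["ee_pos"]).astype(int); c=cv2.resize(b[v-50:v+50,u-50:u+50],(400,400),interpolation=cv2.INTER_CUBIC)
cv2.imwrite("pics/g1.png",np.hstack([cv2.resize(a[60:360,126:426],(400,400)),c]))
print(px("side",s["ee_pos"]), u-50,v-50)
E
```

```text
[ 504.92329928 -310.99180154  153.070743  ] [179.39326378   0.29942619  84.03974285] [ 0.40510471 -0.95312854 -2.08704375] 51.505662471025275 34.99960720539093
[338.6 255.6] 288 205
```

View pics/g1.png

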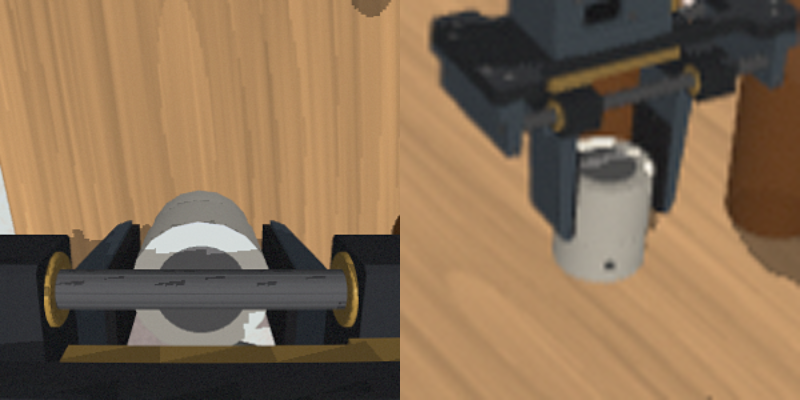

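The seat is held upright between the pads. I now measure how high the pads hold it: in the crop, outer top edge at row 222, disc from 246 to 332, ring width 133.

```bash
python3 - <<'E'
from h import *
from scipy.optimize import least_squares
c=cams.get_calibration("wrist");T=c["tool_from_camera"]
def pj(P):
    p=T[:3,:3].T@(np.array(P)-T[:3,3]); q=p[:2]/p[2]; return q*(1+c["k1"]*q@q)*c["mtx"][0,0]+c["mtx"][:2,2]
f=lambda v:[pj([v[0]+26,v[1],-v[2]])[1]-226.5,pj([v[0]+v[3],v[1],-v[2]])[1]-244.5,pj([v[0]-v[3],v[1],-v[2]])[1]-309,
 pj([v[0],v[1]-v[3],-v[2]])[0]-244.5,pj([v[0],v[1]+v[3],-v[2]])[0]-308.3]
r=least_squares(f,[0,0,33,17]);print(r.x.round(1),r.fun.round(1))
s=env.state();print(s["ee_pos"],s["force"])
# side: underside-centre hypothesis check
for d in (20,24,27,30): print(d,(px("side",s["ee_pos"]-[0,0,d])-[288,205])*4+[400,0])
E
```

```text
[-0.6  0.3 27.1 16.3] [ 0.   1.5 -1.6 -1.5  1.5]
[ 502.05842693 -309.1422607   147.95661177] [-0.46261736  0.30540416 -2.12799556]
20 [592.8 240. ]
24 [592.4 245.6]
27 [592. 250.]
30 [591.6 254.4]
```

```bash
python3 - <<'E'
from h import *
def seg(p0,y0,p1,y1,n):
    for i in range(1,n+1):
        t=i/n; go(np.array(p0)+t*(np.array(p1)-p0),y0+t*(y1-y0),(np.array(p0),y0))
    print()
seg([502,-309,147.5],84,[490,-130,200],102,5)
seg([490,-130,200],102,[520,50,200],120,5)
seg([520,50,200],120,[551,164,200],138,4)
E
```

```text
[ 0.0354 -0.0061 -0.0105] -0.063
[ 0.0707 -0.0123 -0.021 ] -0.126
[ 0.1061 -0.0184 -0.0315] -0.188
[ 0.1414 -0.0245 -0.042 ] -0.251
[ 0.1768 -0.0306 -0.0525] -0.314

[0.034  0.0134 0.    ] -0.063
[0.0679 0.0267 0.    ] -0.126
[0.1019 0.0401 0.    ] -0.188
[0.1359 0.0534 0.    ] -0.251
[0.1698 0.0668 0.    ] -0.314

[0.0208 0.021  0.    ] -0.079
[0.0416 0.0419 0.    ] -0.157
[0.0624 0.0629 0.    ] -0.236
[0.0832 0.0838 0.    ] -0.314
```

Emit:
apply_moves(
  deltas=[
    [0.03,-0.005,-0.015,-0.063,-1],
    [0.068,-0.012,-0.03,-0.126,-1],
    [0.106,-0.018,-0.042,-0.188,-1],
    [0.141,-0.024,-0.052,-0.251,-1],
    [0.177,-0.031,-0.052,-0.314,-1],
  ],
)

```text
time_s: 4.85
ee_pos: [489.0, -128.4, 198.6]
ee_rot: [-180.0, -0.0, 102.2]
force: [1.0, 0.1, -2.2]
gripper_width: 51.0
gripper_force: 35.0
```

Emit:
apply_moves(
  deltas=[
    [0.034,0.013,0,-0.063,-1],
    [0.068,0.027,0,-0.126,-1],
    [0.102,0.04,0,-0.188,-1],
    [0.136,0.053,0,-0.251,-1],
    [0.17,0.067,0,-0.314,-1],
  ],
)

```text
time_s: 5.35
ee_pos: [518.2, 51.8, 197.1]
ee_rot: [-179.8, -0.1, 120.2]
force: [0.1, 0.2, -1.9]
gripper_width: 51.6
gripper_force: 35.0
```

Emit:
apply_moves(
  deltas=[
    [0.025,0.025,0,-0.079,-1],
    [0.045,0.045,0,-0.157,-1],
    [0.065,0.065,0,-0.236,-1],
    [0.083,0.084,0,-0.314,-1],
    [0.083,0.084,0,-0.314,-1],
  ],
)

```text
time_s: 5.85
ee_pos: [550.3, 166.9, 196.7]
ee_rot: [-179.9, -0.2, 138.2]
force: [-0.3, -1.1, -2.2]
gripper_width: 51.3
gripper_force: 35.0
```

```bash
python3 - <<'E'
from h import *
import json
cams.grab_frame("side");cams.grab_frame("side")
s=env.state(); im=cams.grab_frame("wrist"); cv2.imwrite("pics/w3.png",im); s2=env.state()
print(s["ee_pos"],s["ee_rot"],s2["ee_pos"],s["force"],s["gripper_width"])
json.dump({k:list(s[k]) for k in("ee_pos","ee_rot")},open("s3.json","w"))
u,v=px("wrist",[506,204,70],s).astype(int); print(u,v,u-70,v-52)
cv2.imwrite("pics/w3c.png",cv2.resize(im[max(v-52,0):v+53,u-70:u+70],None,fx=5.5,fy=5.5,interpolation=cv2.INTER_CUBIC))
E
```

```text
[549.61260333 164.19885861 197.08885943] [-1.79783735e+02 -1.05802404e-01  1.38039723e+02] [549.66961464 163.67410219 197.47777855] [-0.45538885 -1.21366504 -2.04163871] 50.93156203131109
276 143 206 91
```

View pics/w3c.png

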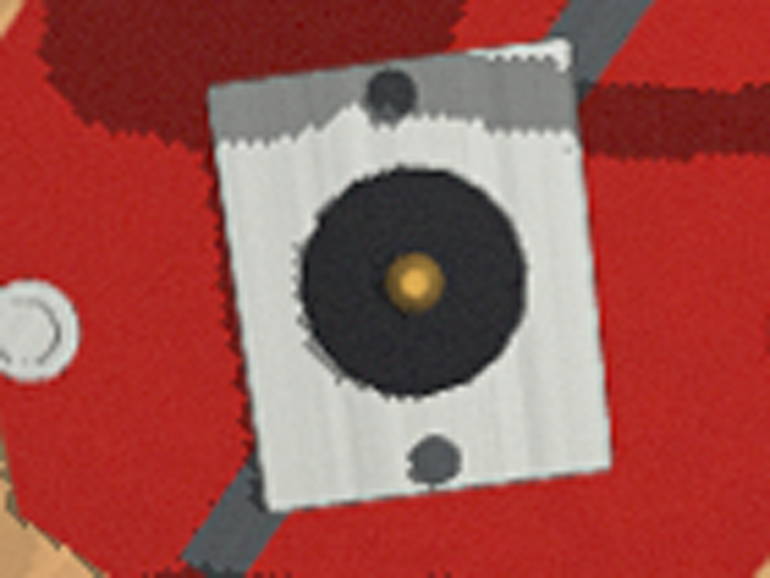

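```bash
python3 - <<'E'
from h import *
import json
s=json.load(open("s3.json")); u,v=206+414.5/5.5-.5,91+283.5/5.5-.5
print("pin",w("wrist",(u,v),70,s),w("wrist",(u,v),66,s))
c=(206+415/5.5-.5,91+283/5.5-.5); print("collar",w("wrist",c,58,s))
a=w("wrist",(206+215/5.5,91+545/5.5),42,s);b=w("wrist",(206+600/5.5,91+30/5.5),42,s);print("slot",a,b,np.degrees(np.arctan2(b[1]-a[1],b[0]-a[0])))
P=w("wrist",(u,v),70,s); d=b-a;d/=np.linalg.norm(d); print("perp offset",np.cross(d[:2],(P-a)[:2]))
print(np.array([0,0,0])+P); go([P[0],P[1],130],138)
E
```

```text
pin [507.3 207.9  70. ] [507.3 207.9  66. ]
collar [507.5 208.   58. ]
slot [519.4 147.6  42. ] [497.5 261.8  42. ] 100.8557504479846
perp offset 0.5267416643790952
[507.3 207.9  70. ]
[0.0611 0.0045 0.0675] -0.0<stdin>:7: DeprecationWarning: Arrays of 2-dimensional vectors are deprecated. Use arrays of 3-dimensional vectors instead. (deprecated in NumPy 2.0)
```

Pin located at (507.4, 208), on the slot line. Moving over it with clearance.

Emit:
apply_moves(
  deltas=[
    [0.02,0.002,0.015,0,-1],
    [0.04,0.003,0.03,0,-1],
    [0.061,0.0045,0.05,0,-1],
    [0.061,0.0045,0.07,0,-1],
    [0.061,0.0045,0.07,0,-1],
  ],
)

```text
time_s: 6.5
ee_pos: [505.6, 206.8, 126.2]
ee_rot: [-179.6, -0.2, 138.0]
force: [-0.0, -0.8, -1.7]
gripper_width: 51.5
gripper_force: 35.0
```

```bash
python3 - <<'E'
from h import *
cams.grab_frame("scene"); f=cams.grab_frame("side"); g=cams.grab_frame("scene")
s=env.state(); print(s["ee_pos"],s["ee_rot"],s["force"],s["gripper_width"]); go([507.4,208,110],138)
o=[]
for n,i in(("side",f),("scene",g)):
    u,v=px(n,[507,208,85]).astype(int);print(n,u-40,v-60); o.append(cv2.resize(i[v-60:v+40,u-40:u+40],(400,500),interpolation=cv2.INTER_CUBIC))
cv2.imwrite("pics/a1.png",np.hstack(o))
E
```

```text
[509.15356287 207.848277   129.76557383] [1.79935887e+02 4.10470044e-02 1.37935783e+02] [-0.23720554 -0.01758041 -0.94783081] 51.26923666665566
[ 0.0014 -0.0011  0.0198] -0.001
side 192 125
scene 303 176
```

View pics/a1.png

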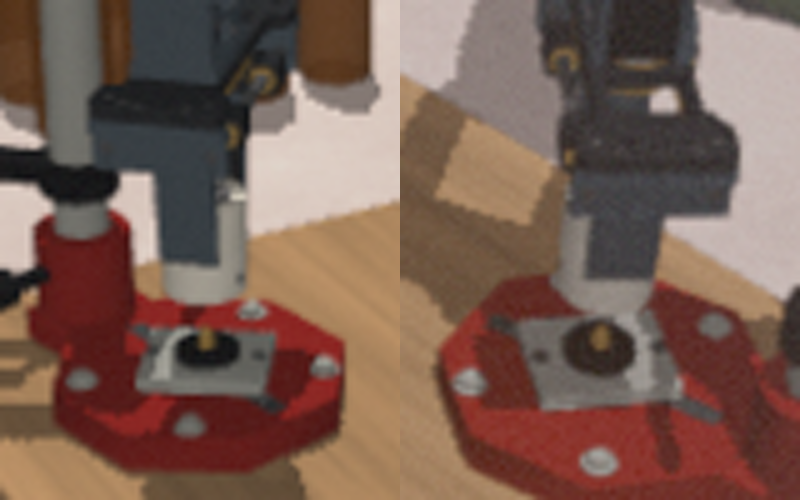

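Both views show the seat centred over the pin to within about 2 mm, with clear space to the column. Descending gently.

Emit:
apply_moves(
  deltas=[
    [0.001,-0.001,0.008,0,-1],
    [0.001,-0.001,0.014,0,-1],
    [0.001,-0.001,0.02,0,-1],
    [0.001,-0.001,0.02,0,-1],
    [0.001,-0.001,0.02,0,-1],
  ],
)

```text
time_s: 7.15
ee_pos: [506.9, 208.4, 108.8]
ee_rot: [-180.0, -0.0, 138.0]
force: [0.1, -0.2, -1.0]
gripper_width: 51.5
gripper_force: 35.0
```

Emit:
apply_moves(
  deltas=[
    [0,0,0.002,0,-1],
    [0,0,0.004,0,-1],
    [0,0,0.006,0,-1],
    [0,0,0.006,0,-1],
    [0,0,0.006,0,-1],
  ],
)

```text
time_s: 7.65
ee_pos: [507.0, 208.4, 102.9]
ee_rot: [180.0, -0.0, 138.0]
force: [-0.1, 0.7, -2.0]
gripper_width: 51.4
gripper_force: 35.0
```

Emit:
apply_moves(
  deltas=[
    [0,0,0.002,0,-1],
    [0,0,0.004,0,-1],
    [0,0,0.006,0,-1],
    [0,0,0.006,0,-1],
    [0,0,0.006,0,-1],
  ],
)

```text
time_s: 8.15
ee_pos: [507.0, 208.4, 96.9]
ee_rot: [-180.0, -0.0, 138.0]
force: [-0.6, -0.2, -1.1]
gripper_width: 51.5
gripper_force: 35.0
```

Emit:
apply_moves(
  deltas=[
    [0,0,0.002,0,-1],
    [0,0,0.004,0,-1],
    [0,0,0.004,0,-1],
    [0,0,0.004,0,-1],
  ],
)

```text
time_s: 8.55
ee_pos: [506.9, 208.4, 92.9]
ee_rot: [-180.0, -0.0, 138.0]
force: [-0.3, 0.4, -1.7]
gripper_width: 51.7
gripper_force: 35.0
```

Emit:
apply_moves(
  deltas=[
    [0,0,0.001,0,-1],
    [0,0,0.003,0,-1],
    [0,0,0.003,0,-1],
    [0,0,0.003,0,-1],
  ],
)

```text
time_s: 8.95
ee_pos: [506.9, 208.4, 89.9]
ee_rot: [-180.0, -0.0, 138.0]
force: [-0.3, -0.4, -1.1]
gripper_width: 51.5
gripper_force: 35.0
```

Emit:
apply_moves(
  deltas=[
    [0,0,0.001,0,-1],
    [0,0,0.002,0,-1],
    [0,0,0.002,0,-1],
    [0,0,0.002,0,-1],
  ],
)

```text
time_s: 9.35
ee_pos: [507.1, 208.4, 88.3]
ee_rot: [180.0, 0.0, 138.0]
force: [-0.6, 1.3, 1.1]
gripper_width: 51.3
gripper_force: 35.0
```

Emit:
apply_moves(
  deltas=[
    [0,0,0.001,0,-1],
    [0,0,0.002,0,-1],
    [0,0,0.002,0,-1],
    [0,0,0.002,0,-1],
  ],
)

```text
time_s: 9.75
ee_pos: [507.1, 208.4, 86.2]
ee_rot: [180.0, 0.0, 138.0]
force: [-1.1, -0.3, 3.5]
gripper_width: 51.4
gripper_force: 35.0
```

Collar contact at TCP z ≈ 88.5 means the seat is over the pin. Pressing on 6 mm.

Emit:
apply_moves(
  deltas=[
    [0,0,0.001,0,-1],
    [0,0,0.002,0,-1],
    [0,0,0.002,0,-1],
    [0,0,0.002,0,-1],
  ],
  grip_force=50,
)

```text
time_s: 10.15
ee_pos: [507.1, 208.4, 84.2]
ee_rot: [180.0, 0.0, 138.0]
force: [-1.0, -1.2, 6.0]
gripper_width: 51.2
gripper_force: 50.0
```

Emit:
apply_moves(
  deltas=[
    [0,0,0.001,0,-1],
    [0,0,0.002,0,-1],
    [0,0,0.002,0,-1],
    [0,0,0.002,0,-1],
  ],
)

```text
time_s: 10.55
ee_pos: [507.1, 208.5, 82.5]
ee_rot: [180.0, 0.0, 138.0]
force: [-2.2, -0.6, 8.2]
gripper_width: 51.5
gripper_force: 50.0
```

Emit:
apply_moves(
  deltas=[
    [0,0,0.001,0,-1],
    [0,0,0.001,0,-1],
    [0,0,0.001,0,-1],
  ],
)

```text
time_s: 10.85
ee_pos: [507.1, 208.4, 82.2]
ee_rot: [180.0, 0.0, 138.0]
force: [-3.7, -1.2, 12.2]
gripper_width: 51.4
gripper_force: 50.0
```

Emit:
apply_moves(
  deltas=[
    [0,0,0.001,0,-1],
    [0,0,0.001,0,-1],
    [0,0,0.001,0,-1],
  ],
)

```text
time_s: 11.15
ee_pos: [507.2, 208.4, 82.2]
ee_rot: [179.9, 0.0, 138.0]
force: [-4.1, -2.3, 18.2]
gripper_width: 51.6
gripper_force: 50.0
```

Hard stop: z holds at 82.2 while the force climbs to 18 N. That is 6.3 mm below collar contact, so it is home. One look to confirm.

```bash
python3 - <<'E'
from h import *
f=cams.grab_frame("side"); g=cams.grab_frame("scene")
s=env.state(); print(s["ee_pos"],s["force"],s["gripper_width"],s["time_s"])
o=[]
for n,i in(("side",f),("scene",g)):
    u,v=px(n,[507,208,70]).astype(int); o.append(cv2.resize(i[v-60:v+40,u-40:u+40],(400,500),interpolation=cv2.INTER_CUBIC))
cv2.imwrite("pics/a2.png",np.hstack(o))
E
```

```text
[507.16840579 208.41849797  82.22064714] [-4.73116465 -1.35943905 17.42207081] 51.46876751774427 11.25
```

View pics/a2.png

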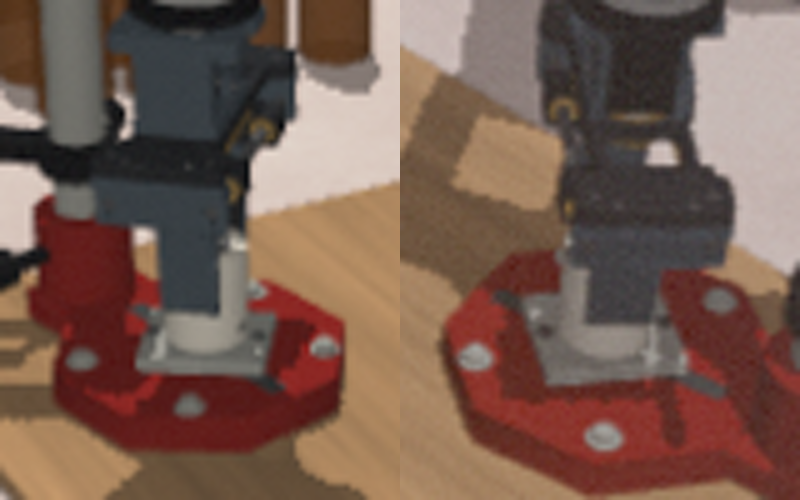

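Both views show the seat flat on the slide plate, with no black collar visible and the gripper clear of the column. Handing in.

```bash
python3 -c "
from workcell import env
print(env.job_done())"
```

```text
the job is handed in; nothing more can be done
None
```

The tall white seat is over the pin and fully home on the slide plate, and the arm is holding it pressed down at about 17 N, so you can tighten the grub screw; the arm touched nothing else.

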